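# Put the press nests back on their own storage seats

## Task

The three press nests were put away on one another's storage seats. Put each nest on the seat whose black sample part fits that nest, lying flat on the tray floor, upright inside the lips; the seat without a sample is a free spot for parking on the way and ends up empty again. Set the nests down, do not drop or throw them, and leave the parts bin, the drill chuck and the spanner where they are.

Things in the scene. Friction and masses are not known exactly. Their poses are not given: they have to be found in the camera images.
- nest_ring: Press nest for the ring moulding. Loose, about 0.3 kg. Aluminium base plate 84 (x) x 64 (y) x 12 mm high with a white plastic form standing centred on it. Origin: centre of the underside of the base plate; z up. Form: round, diameter 52 mm, from z = 12 to 46 mm, with a centre spigot 26 mm in diameter up to z = 54 mm, over which the ring fits.
- nest_bar: Press nest for the link (bar) moulding. Loose, about 0.3 kg. Aluminium base plate 84 (x) x 64 (y) x 12 mm high with a white plastic form standing centred on it. Origin: centre of the underside of the base plate; z up. Form: long block 72 (x) x 38 (y) mm from z = 12 to 54 mm, with a straight open groove 22 mm wide and 8 mm deep along x in its top, in which the link lies.
- nest_cap: Press nest for the square cap moulding. Loose, about 0.3 kg. Aluminium base plate 84 (x) x 64 (y) x 12 mm high with a white plastic form standing centred on it. Origin: centre of the underside of the base plate; z up. Form: square block 56 x 56 mm from z = 12 to 54 mm, with a square recess 48 x 48 mm, 8 mm deep in its top, into which the cap fits.
- seat_ring: Seat of the ring nest. Fixed grey tray: floor 6 mm thick; lip all round 4 mm thick, top at z = 14 mm; pocket inside 100 (x) x 80 (y) mm, so a nest base (84 along x, 64 along y) has 8 mm to spare each side. On its +x side a tab to x = 108 mm carries the fixed sample (at x = 81 mm): a black ring, 48 mm outside, 28 mm inside, 9 mm high. Origin: underside, centre of the pocket; z up.
- seat_bar: Seat of the bar nest. Fixed grey tray: floor 6 mm thick; lip all round 4 mm thick, top at z = 14 mm; pocket inside 100 (x) x 80 (y) mm, so a nest base (84 along x, 64 along y) has 8 mm to spare each side. On its +x side a tab to x = 108 mm carries the fixed sample (at x = 81 mm): a black link with round ends, 66 mm long (along y), 20 wide, 9 high. Origin: underside, centre of the pocket; z up.
- seat_cap: Seat of the cap nest. Fixed grey tray: floor 6 mm thick; lip all round 4 mm thick, top at z = 14 mm; pocket inside 100 (x) x 80 (y) mm, so a nest base (84 along x, 64 along y) has 8 mm to spare each side. On its +x side a tab to x = 108 mm carries the fixed sample (at x = 81 mm): a black square cap, open upwards, 46 x 46 x 9 mm. Origin: underside, centre of the pocket; z up.
- seat_spare: Spare seat, empty at the start. Fixed grey tray: floor 6 mm thick; lip all round 4 mm thick, top at z = 14 mm; pocket inside 100 (x) x 80 (y) mm, so a nest base (84 along x, 64 along y) has 8 mm to spare each side. On its +x side a tab to x = 108 mm without a sample. Origin: underside, centre of the pocket; z up.
- parts_bin: Bystander: blue open plastic bin with black mouldings, 160 x 110 x 60 mm, loose. Origin: centre of its underside.
- drill_chuck: Bystander: steel drill chuck standing on its jaws, diameter 45 mm, 70 mm high, loose. Origin: centre of its underside.
- spanner: Bystander: steel open-ended spanner, 170 mm long, lying flat and loose along its own x axis. Origin: near its middle, on the underside.
Things that resemble listed ones, but are neither listed nor needed, are in the scene too. Leave any green look-alike of the nest_bar alone.

How it is judged:
By the outcome, as a careful person would: the job done as asked, in the order asked, and still so for the second after the job is handed in, with the robot touching nothing.
It also fails if it takes over 102 s, if anything falls off the work surface, if the arm or the gripper's body presses on something with over 40 N, if the wrist force passes 120 N, or if a joint passes its speed limit or range.

## Robot

A 6-joint arm with a two-finger parallel gripper is mounted at the origin on the work surface. World frame = base frame: x ahead of the robot, y to its left, z up, the work surface at z = 0. Lengths are in m, angles in degrees, forces in N, time in s.
With the tool pointing down it reaches from about 0.3 to 0.75 m from the base axis. Payload 8.5 kg.
Tool frame: the origin (TCP) lies at the very end of the fingers, on their centre line; the grasp point (between the pads) lies 19 mm behind it (env.hold_point_z is the distance from the TCP to the grasp point, in m); z points along the fingers, y is the line along which they close (so a half turn about z gives the same grasp; the last joint's range is limited). The gripper opens to 85 mm and grips with 20 to 120 N. Pads are 22 mm wide; open, the fingers measure 114 mm over their backs; the gripper's body (76 mm by 85 mm) begins 54 mm behind the grasp point. The pads swing forward as they close: fully open they stand 13 mm farther back than shut.
Start: joints at [-84.93, 21.807, 74.336, -0, 83.858, -12.336], TCP at [0.165, -0.525, 0.231] pointing down, gripper open.
Joint ranges: [-178.18, 178.18], [-50.72, 133.34], [12.68, 142.11], [-81.47, 261.47], [9.98, 163.14], [-165.26, 165.26]. Speed limits (degrees/s): [136.94, 136.94, 180, 180, 180, 180].

## Interface

Orientations are given as a 3x3 rotation matrix whose columns are the frame's x, y, z axes.
In Python, from rig import env, optics gives the robot as it stands.
- The arm moves only by the shell command python3 -m jog 'ROWS' [OPENING] [FORCE]. ROWS is JSON, a list of rows, each an object with "linear": the shift along the tool's x, y, z in units of 40 mm (1.0 is 40 mm), a list of three; "roll": the turn about the tool's z in units of 5 degrees (1.0 is 5 degrees). A call has 1 to 12 rows; each row shifts and turns the commanded pose from where the row before left it, along the tool's axes as they then stand; what a row does not reach is not made up. A row lasts 1/12 s, in which the tool goes at most 41.7 mm and 7.16 degrees, less where a joint would pass 70% of its speed; a pose out of reach is approached as far as the arm can. A call is refused whole if a number of a shift passes 1 or a number of a turn 1, either way. A call with a gripper value outside its range is refused whole. OPENING is the opening, from -1 (shut) to 1 (fully open), set as the call begins (- or left out, the last holds). The fingers move at their own pace and stop on an object; FORCE is the grip in N (left out, the last holds). Time passes only in rows, so rows that do not move let the fingers close. It gives the time, the measured TCP pose, the force, the opening and the grip force at its end, in the units of the state.
- env.observe(): the state, without advancing time (a new reading comes with each control period).
- optics.get_image(name): name is "side" or "top" or "wrist"; returns the picture (384x512x3 uint8, red, green, blue); there is no depth.
- optics.calibration(name): a dict with "fov_y" (degrees; the focal length in pixels is half the picture's height over the tangent of half this angle, whatever the lens; pixels are square), "cx", "cy" (the principal point, pixels), "T" (4x4, takes a point from camera to world coordinates). Camera axes: x right, y down, z forward; pixel columns grow to the right and rows downward; lengths in m; the calibration is good to about 2 mm. A picture is of the moment at which its call begins: read the wrist's pose just before it. calibration takes no time and is no camera call; for the wrist camera it gives the pose at the moment of the call.
- env.close_job(): hands the job in; it is judged then, once.
The state is a dict: "time_s": time; "q": joint angles; "qvel": joint speeds; "joint_efforts": joint torques, N m; "position": TCP position; "tool_rot": TCP orientation; "ft_force": force on the tool from outside, world axes, zero at the start; "wrist_torque": the same for the moment, N m; "grip_width": finger opening in m; "gripper_force": force on a finger pad.
Only numpy, scipy, OpenCV 4.12 (cv2) and the standard library are available. Lean on these libraries where they do the work, as an engineer would, in place of code of your own. Each camera call takes 0.05 s, during which the arm holds its last target. There are 200 camera calls.

## Working session

There is one attempt and no reset: what is moved stays moved. The work goes in short steps, Python scripts to look and compute and a shell command to move; the robot and the scene stay as the last step left them, time stands still between calls to the robot, and variables do not carry over. Pictures are saved under pics/ and viewed, at most 14 in all, crops included, and the job is handed in when it is done.

```bash
ls; mkdir -p pics; python3 - <<'E'
from rig import env, optics
import cv2
s=env.observe(); print(s['time_s'],s['position'],s['tool_rot'])
for n in('top','side'):
    cv2.imwrite(f'pics/{n}0.png',cv2.cvtColor(optics.get_image(n),cv2.COLOR_RGB2BGR)); c=optics.calibration(n);print(n,c)
print(env.hold_point_z)
E
```

```text
pics
0.0 [ 0.16448794 -0.52452015  0.23072821] [[ 9.54202076e-01  2.99162805e-01 -1.22351334e-04]
 [ 2.99162670e-01 -9.54201060e-01  1.42642721e-03]
 [ 3.09986195e-04 -1.39770276e-03 -9.99998975e-01]]
top {'fov_y': 50.798420461609325, 'cx': 252.09647202306664, 'cy': 192.49350437794214, 'T': array([[-0.01258357, -0.9972657 ,  0.07282012,  0.49534532],
       [-0.99989375,  0.01201395, -0.00825494,  0.12060178],
       [ 0.00735751, -0.07291626, -0.99731093,  1.1934192 ],
       [ 0.        ,  0.        ,  0.        ,  1.        ]])}
side {'fov_y': 48.578710306345535, 'cx': 256.14108992793405, 'cy': 197.3504671731894, 'T': array([[ 0.97791481, -0.13569005,  0.15896801,  0.32407514],
       [-0.20773941, -0.54750457,  0.81060661, -1.05483404],
       [-0.02295554, -0.82572813, -0.56360101,  0.8495459 ],
       [ 0.        ,  0.        ,  0.        ,  1.        ]])}
0.0187
```

View pics/top0.png

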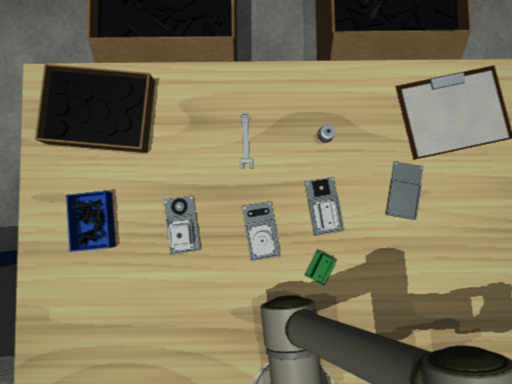

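View pics/side0.png

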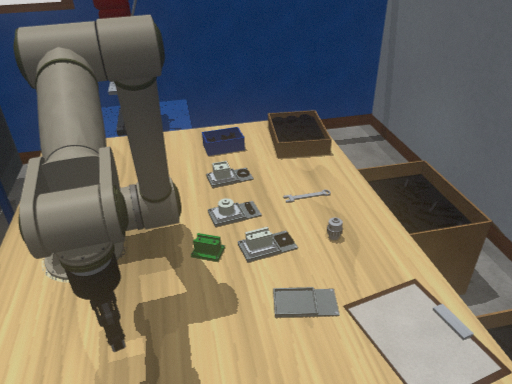

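The top picture shows three occupied seats. The ring sample at px (179,206) has a square nest, the link sample at (259,212) has a round nest, and the square sample at (321,187) has a grooved nest. The spare seat is at (404,190). The side view shows the same things, with the green look-alike at (208,246). Next I'll enlarge both views.

```bash
python3 - <<'E'
import cv2
t=cv2.imread('pics/top0.png')[145:295,155:435]; s=cv2.imread('pics/side0.png')[150:325,195:345]
cv2.imwrite('pics/tc.png',cv2.resize(t[:, :200],None,fx=4,fy=4,interpolation=cv2.INTER_CUBIC))
cv2.imwrite('pics/sc.png',cv2.resize(s,None,fx=3.4,fy=3.4,interpolation=cv2.INTER_CUBIC))
E
```

```text
(no output)
```

View pics/tc.png

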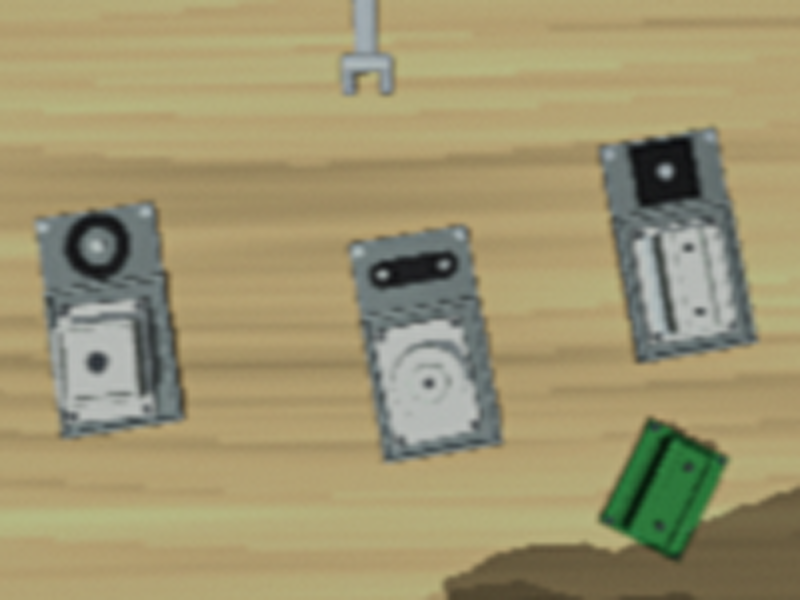

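View pics/sc.png

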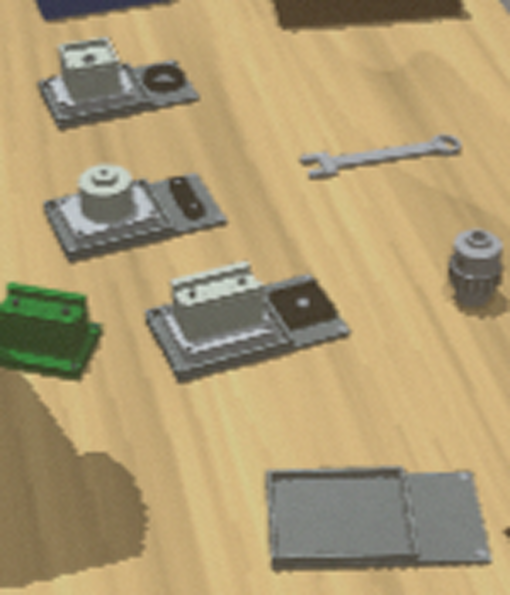

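The crops confirm the choice. The square-recess nest (hole at top crop 97,362) is on the ring seat, the round nest with spigot (428,383) is on the link seat, and the white grooved nest (holes 687,247 and 699,311) is on the cap seat. The possible mix-ups for nest_bar are the white one at top (328,215) and the green one at (320,267), so I choose the white one. Now the measurement.

```bash
cat > h.py <<'E'
import numpy as np, cv2
from scipy.optimize import least_squares
from rig import env, optics
def proj(c,P):
    T=c['T'];p=(np.atleast_2d(P)-T[:3,3])@T[:3,:3];f=192/np.tan(np.radians(c['fov_y']/2))
    return np.c_[c['cx']+f*p[:,0]/p[:,2],c['cy']+f*p[:,1]/p[:,2]]
def tri(obs): # [(cal,uv)]
    r=least_squares(lambda P:np.concatenate([proj(c,P)[0]-uv for c,uv in obs]),[.5,0,.05]);return r.x,np.abs(r.fun).max()
def place(loc,v): # loc Nx3 , v x,y,yaw(deg)
    a=np.radians(v[2]);R=np.array([[np.cos(a),-np.sin(a),0],[np.sin(a),np.cos(a),0],[0,0,1]]);return loc@R.T+[v[0],v[1],v[3] if len(v)>3 else 0]
def fit(cs,loc,uvs,v0): # multi view fit of x,y,yaw[,z]
    return least_squares(lambda v:np.concatenate([(proj(c,place(l,v))-u).ravel() for c,l,u in zip(cs,loc,uvs)]),v0)
E
python3 - <<'E'
from h import *
ct,cs=optics.calibration('top'),optics.calibration('side')
t=lambda *a:np.array(a)/4+[155,145]
s=lambda *a:np.array(a)/3.4+[195,150]
for n,a,b in[('ring',t(428,383),s(104,175)),('cap',t(97,362),s(90,58)),('bar+',t(687,247),s(247,284)),('bar-',t(699,311),s(188,302)),
  ('Sring',t(97,245),s(163,78)),('Scap',t(665,171),s(304,303)),('Sbar',t(414,268),s(186,199))]:
    print(n,tri([(ct,a),(cs,b)]))
L=np.array([[.108,.044,.006],[.108,-.044,.006],[-.054,.044,.014],[-.054,-.044,.014]])
for n,u in[('ring',t([36,220],[153,203],[62,437],[186,418])),('bar',t([350,243],[466,226],[385,460],[502,443])),('cap',t([600,145],[716,128],[636,362],[757,342])),('spare',np.array([[393,162],[423,166],[387,214],[415,219.]]))]:
    r=fit([ct],[L],[u],[.5,0,0]);print(n,r.x.round(4),np.abs(r.fun).max().round(2))
E
```

```text
ring (array([0.44398124, 0.0850909 , 0.05765718]), np.float64(0.4876436022328221))
cap (array([0.4618985 , 0.31645469, 0.05398   ]), np.float64(0.7848303284110045))
bar+ (array([ 0.53913834, -0.10013473,  0.05116796]), np.float64(1.2550626870362294))
bar- (array([ 0.4897804 , -0.10751089,  0.04709974]), np.float64(0.27335862408048683))
Sring (array([0.54457688, 0.3238293 , 0.01197449]), np.float64(0.2976703181924165))
Scap (array([ 0.59484867, -0.09256516,  0.01277589]), np.float64(0.6341885255191073))
Sbar (array([0.52500899, 0.09269255, 0.00989476]), np.float64(0.2681062035482853))
ring [0.4636 0.3116 8.1504] 0.74
bar [0.4436 0.0812 8.233 ] 0.74
cap [ 0.5133 -0.1041  8.1423] 0.46
spare [  0.5571  -0.333  -10.6423] 1.22
```

```bash
cat >> h.py <<'E'
def go(x,y,z,yaw): # units total to target, translations in current tool axes
    s=env.observe();R=np.array(s['tool_rot']);d=(R.T@(np.array([x,y,z])-s['position']))/.04
    yw=np.degrees(np.arctan2(R[1,0],R[0,0]));print('t',round(s['time_s'],2),'lin',d.round(2),'roll',round((yw-yaw)/5,2),'yaw',round(yw,2))
def snap(n):
    c=optics.calibration('wrist');im=optics.get_image('wrist');cv2.imwrite(f'pics/{n}.png',cv2.cvtColor(im,cv2.COLOR_RGB2BGR));np.savez(f'pics/{n}.npz',**c);return c
E
python3 -m jog '[{"linear":[0.4,-0.1,0]},{"linear":[0.9,-0.15,0]},{"linear":[0.9,-0.15,0]},{"linear":[0.9,-0.15,0]},{"linear":[0.9,-0.15,0]},{"linear":[0.9,-0.15,0]},{"linear":[0.9,-0.15,0]},{"linear":[0.9,-0.15,0]},{"linear":[0.9,-0.15,0]},{"linear":[0.9,-0.15,0]},{"linear":[0.9,-0.15,0]},{"linear":[0.4,-0.05,0]}]' 1
python3 - <<'E'
from h import *
c=snap('w1'); print(c)
go(.514,-.104,.23,8.1)
E
```

```text
{'fov_y': 62.32064366967089, 'cx': 257.9078003791876, 'cy': 190.46372164927317, 'T': array([[ 0.29887564, -0.90621629, -0.29907423,  0.24203871],
       [-0.95428884, -0.2846333 , -0.09119593, -0.50118562],
       [-0.00248325,  0.31265944, -0.94986205,  0.37350227],
       [ 0.        ,  0.        ,  0.        ,  1.        ]])}
t 0.15 lin [11.48 -7.42  0.03] roll 1.86 yaw 17.4invalid input
```

View pics/w1.png

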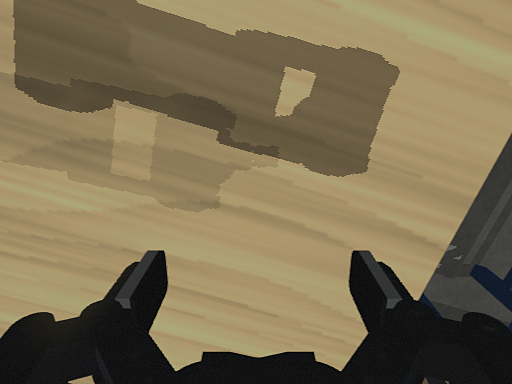

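The call was refused because every row needs "roll". The wrist picture shows only bare table, with the fingertips at about (150,260) and (365,260).

```bash

python3 -m jog '[{"linear":[0.4,-0.1,0],"roll":0},{"linear":[0.9,-0.15,0],"roll":0},{"linear":[0.9,-0.15,0],"roll":0},{"linear":[0.9,-0.15,0],"roll":0},{"linear":[0.9,-0.15,0],"roll":0},{"linear":[0.9,-0.15,0],"roll":0},{"linear":[0.9,-0.15,0],"roll":0},{"linear":[0.9,-0.15,0],"roll":0},{"linear":[0.9,-0.15,0],"roll":0},{"linear":[0.9,-0.15,0],"roll":0},{"linear":[0.9,-0.15,0],"roll":0},{"linear":[0.4,-0.05,0],"roll":0}]' 1
python3 - <<'E'
from h import *
snap('w2')
go(.514,-.104,.23,8.1)
E
```

```text
time_s: 1.15
position: [0.5218, -0.3419, 0.2308]
tool_rot: [[0.953, 0.302, 0.0], [0.302, -0.953, 0.001], [0.001, -0.001, -1.0]]
ft_force: [-0.4, 0.1, 0.8]
grip_width: 0.0852
gripper_force: 0.0
t 1.2 lin [ 1.59 -5.72  0.02] roll 1.91 yaw 17.65
```

```bash

python3 -m jog '[{"linear":[0.2,-0.5,0],"roll":0},{"linear":[0.2,-0.9,0],"roll":0},{"linear":[0.2,-0.9,0],"roll":0},{"linear":[0.2,-0.9,0],"roll":0},{"linear":[0.2,-0.9,0],"roll":0},{"linear":[0.2,-0.9,0],"roll":0},{"linear":[0.1,-0.5,0],"roll":0},{"linear":[0,0,0],"roll":0.9},{"linear":[0,0,0],"roll":0.9},{"linear":[0,0,0],"roll":0},{"linear":[0,0,0],"roll":0}]'
python3 - <<'E'
from h import *
snap('w3')
go(.514,-.104,.23,8.1)
E
python3 - <<'E'
import cv2
cv2.imwrite('pics/w23.png',cv2.hconcat([cv2.imread('pics/w2.png')[:,56:456],cv2.imread('pics/w3.png')[:,56:456]]))
E
```

```text
time_s: 2.12
position: [0.5024, -0.1193, 0.2312]
tool_rot: [[0.989, 0.148, -0.0], [0.148, -0.989, 0.0], [-0.0, -0.0, -1.0]]
ft_force: [0.5, -0.0, -0.7]
grip_width: 0.0853
gripper_force: 0.0
t 2.17 lin [ 0.34 -0.34  0.03] roll 0.08 yaw 8.52
```

View pics/w23.png

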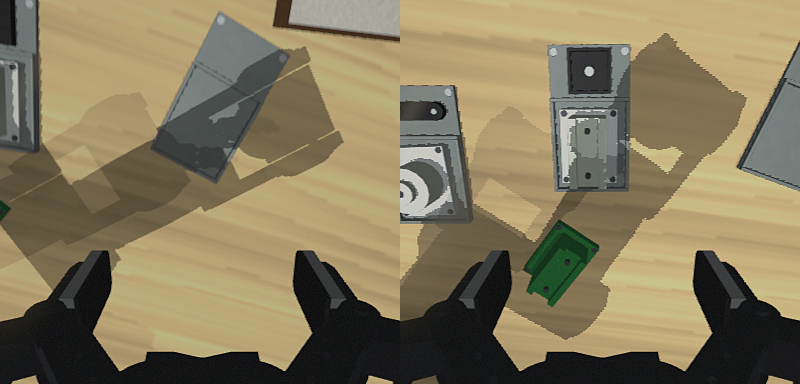

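The left half shows the spare seat: tab corners (218,12) and (289,58), near corners (152,145) and (217,183). The right half shows the white grooved nest with holes at (587,131) and (587,176) on the cap seat, whose corners are (548,45), (632,44), (555,190) and (629,190). The green look-alike is at (562,265). The choice is confirmed.

```bash
python3 - <<'E'
from h import *
L=np.array([[.108,.044,.006],[.108,-.044,.006],[-.054,.044,.014],[-.054,-.044,.014]])
w2,w3=np.load('pics/w2.npz'),np.load('pics/w3.npz')
A=lambda *a,o=56.:np.array(a)+[o,0]
r=fit([w2],[L],[A([218,12],[289,58],[152,145],[217,183])],[.55,-.33,-10]);print('spare',r.x,abs(r.fun).max())
r=fit([w3],[L],[A([548,45],[632,44],[555,190],[629,190],o=-344)],[.55,-.1,10]);print('cap',r.x,abs(r.fun).max())
ct,cs=optics.calibration('top'),optics.calibration('side')
t=lambda *a:np.array(a)/4+[155,145]
s=lambda *a:np.array(a)/3.4+[195,150]
p=tri([(ct,t(687,247)),(cs,s(247,284)),(w3,A(587,131,o=-344)[0])]);q=tri([(ct,t(699,311)),(cs,s(188,302)),(w3,A(587,176,o=-344)[0])])
print(p,q,(p[0]+q[0])/2,np.degrees(np.arctan2(*(p[0]-q[0])[[1,0]])))
# corner screws on base plate, z=18
H=np.array([[.036,.026],[.036,-.026],[-.036,.026],[-.036,-.026]])
u=A([569,114],[613,115],[568,178],[613,178],o=-344)
f=least_squares(lambda v:(proj(w3,place(np.c_[H*v[3:],[.018]*4],v[:3]))-u).ravel(),[.51,-.1,8,1,1]);print('plate',f.x,abs(f.fun).max())
x,y,_=(p[0]+q[0])/2; go(x,y,.1,8.4)
E
```

```text
spare [  0.56013377  -0.33436566 -11.44161799] 3.712003912094076
cap [ 0.51596424 -0.1051713   8.81257414] 1.3564711119405217
(array([ 0.47517641, -0.11373342,  0.14692228]), np.float64(22.875191725934428)) (array([ 0.4520478 , -0.11493142,  0.10672495]), np.float64(14.4123937372255)) [ 0.4636121  -0.11433242  0.12682362] 2.9651153810470046
plate [ 0.51552026 -0.10472588  7.55618528  1.00246617  0.96430366] 1.0575481772384876
t 2.17 lin [-0.94 -0.27  3.28] roll 0.02 yaw 8.52
```

```bash
python3 -c "
from h import *
go(.515,-.1045,.023,8.2)"
```

```text
t 2.17 lin [ 0.37 -0.32  5.21] roll 0.06 yaw 8.52
```

```bash

python3 -m jog '[{"linear":[0.37,-0.32,0.2],"roll":0.06},{"linear":[0,0,0.6],"roll":0},{"linear":[0,0,0.9],"roll":0},{"linear":[0,0,0.9],"roll":0},{"linear":[0,0,0.8],"roll":0},{"linear":[0,0,0.5],"roll":0},{"linear":[0,0,0.5],"roll":0},{"linear":[0,0,0.4],"roll":0},{"linear":[0,0,0.2],"roll":0},{"linear":[0,0,0.2],"roll":0},{"linear":[0,0,0],"roll":0},{"linear":[0,0,0],"roll":0}]'
python3 -c "
from h import *
go(.515,-.1045,.023,8.2)"
```

```text
time_s: 3.17
position: [0.5156, -0.1045, 0.0237]
tool_rot: [[0.99, 0.141, 0.0], [0.141, -0.99, -0.0], [0.0, 0.0, -1.0]]
ft_force: [-1.1, -0.3, 0.1]
grip_width: 0.0853
gripper_force: 0.0
t 3.17 lin [-0.02 -0.    0.02] roll -0.01 yaw 8.13
```

Exactly on target, so I close.

```bash

python3 -m jog '[{"linear":[0,0,0],"roll":0},{"linear":[0,0,0],"roll":0},{"linear":[0,0,0],"roll":0},{"linear":[0,0,0],"roll":0},{"linear":[0,0,0],"roll":0},{"linear":[0,0,0],"roll":0},{"linear":[0,0,0],"roll":0},{"linear":[0,0,0],"roll":0}]' -1 50
python3 -m jog '[{"linear":[0,0,-0.1],"roll":0},{"linear":[0,0,-0.2],"roll":0},{"linear":[0,0,-0.3],"roll":0},{"linear":[0,0,-0.4],"roll":0},{"linear":[0,0,-0.4],"roll":0},{"linear":[0,0,-0.3],"roll":0},{"linear":[0,0,-0.2],"roll":0},{"linear":[0,0,-0.1],"roll":0}]'
python3 -c "
from h import *
go(.559,-.3335,.09,-11)"
```

```text
time_s: 3.83
position: [0.5157, -0.1042, 0.0239]
tool_rot: [[0.99, 0.141, 0.001], [0.141, -0.99, -0.0], [0.001, 0.0, -1.0]]
ft_force: [-1.3, 1.4, 5.4]
grip_width: 0.0377
gripper_force: 51.5
time_s: 4.5
position: [0.5156, -0.1044, 0.1045]
tool_rot: [[0.99, 0.141, 0.001], [0.141, -0.99, -0.001], [0.001, 0.001, -1.0]]
ft_force: [0.6, -0.2, -3.0]
grip_width: 0.0373
gripper_force: 50.4
t 4.5 lin [0.27 5.82 0.37] roll 3.82 yaw 8.11
```

```bash

python3 -m jog '[{"linear":[0.03,0.3,0],"roll":0},{"linear":[0.03,0.5,0],"roll":0},{"linear":[0.03,0.7,0],"roll":0},{"linear":[0.03,0.8,0],"roll":0},{"linear":[0.03,0.8,0],"roll":0},{"linear":[0.03,0.8,0],"roll":0},{"linear":[0.03,0.8,0],"roll":0},{"linear":[0.03,0.6,0],"roll":0},{"linear":[0.03,0.4,0],"roll":0},{"linear":[0,0.12,0],"roll":0.4}]'
python3 -m jog '[{"linear":[0,0,0.1],"roll":0.7},{"linear":[0,0,0.2],"roll":0.9},{"linear":[0,0,0.2],"roll":0.9},{"linear":[0,0,0.2],"roll":0.6},{"linear":[0,0,0.1],"roll":0.32},{"linear":[0,0,0],"roll":0},{"linear":[0,0,0],"roll":0}]'
python3 - <<'E'
from h import *
cv2.imwrite('pics/t4.png',cv2.cvtColor(optics.get_image('top'),cv2.COLOR_RGB2BGR))
snap('w4')
go(.559,-.3335,.0255,-11)
E
```

```text
time_s: 5.33
position: [0.5585, -0.3366, 0.1018]
tool_rot: [[0.995, 0.104, -0.001], [0.104, -0.995, 0.0], [-0.001, -0.0, -1.0]]
ft_force: [0.3, -0.2, -3.0]
grip_width: 0.0377
gripper_force: 50.7
time_s: 5.92
position: [0.5586, -0.3336, 0.0705]
tool_rot: [[0.982, -0.19, -0.001], [-0.19, -0.982, 0.001], [-0.001, -0.001, -1.0]]
ft_force: [-0.5, -0.6, -2.6]
grip_width: 0.0374
gripper_force: 50.6
t 6.02 lin [ 0.   -0.    1.14] roll 0.01 yaw -10.95
```

View pics/w4.png

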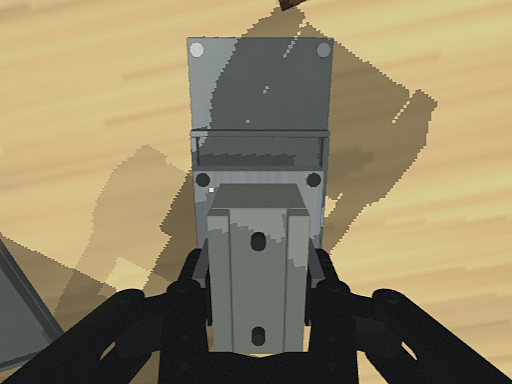

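The nest hangs straight above the spare seat. The tab's far corners are at (187,38) and (333,38), and the lip's far corners are near (190,130) and (330,130).

```bash
python3 - <<'E'
from h import *
w=np.load('pics/w4.npz');L=np.array([[.108,.044,.006],[.108,-.044,.006],[.054,.044,.014],[.054,-.044,.014]])
r=fit([w],[L],[np.array([[187,38],[333,38],[190,130],[330,130.]])],[.56,-.33,-11]);print(r.x,r.fun.round(1))
go(r.x[0],r.x[1],.0255,-11)
E
```

```text
[  0.5589786   -0.33497608 -10.94833958] [-1.  -0.6  1.1 -0.7 -0.6  0.9  0.5  0.8]
t 6.02 lin [0.01 0.03 1.14] roll 0.01 yaw -10.95
```

```bash

python3 -m jog '[{"linear":[0,0.03,0.15],"roll":0},{"linear":[0,0,0.25],"roll":0},{"linear":[0,0,0.25],"roll":0},{"linear":[0,0,0.2],"roll":0},{"linear":[0,0,0.15],"roll":0},{"linear":[0,0,0.1],"roll":0},{"linear":[0,0,0.05],"roll":0},{"linear":[0,0,0.01],"roll":0},{"linear":[0,0,0],"roll":0},{"linear":[0,0,0],"roll":0}]'
```

```text
time_s: 6.85
position: [0.5589, -0.3345, 0.0254]
tool_rot: [[0.982, -0.191, 0.001], [-0.191, -0.982, -0.0], [0.001, 0.0, -1.0]]
ft_force: [-0.1, -0.3, -3.3]
grip_width: 0.0372
gripper_force: 50.6
```

```bash

python3 -m jog '[{"linear":[0,0,0.02],"roll":0},{"linear":[0,0,0.02],"roll":0},{"linear":[0,0,0],"roll":0},{"linear":[0,0,0],"roll":0}]'
python3 -m jog '[{"linear":[0,0,0],"roll":0},{"linear":[0,0,0],"roll":0},{"linear":[0,0,0],"roll":0},{"linear":[0,0,0],"roll":0},{"linear":[0,0,0],"roll":0},{"linear":[0,0,0],"roll":0},{"linear":[0,0,0],"roll":0}]' 1
python3 -c "
from h import *
go(.462,.312,.23,8.2)"
```

```text
time_s: 7.18
position: [0.5589, -0.3345, 0.024]
tool_rot: [[0.982, -0.191, 0.001], [-0.191, -0.982, -0.001], [0.001, 0.0, -1.0]]
ft_force: [-1.2, 0.6, 3.6]
grip_width: 0.0374
gripper_force: 51.2
time_s: 7.77
position: [0.5587, -0.3344, 0.0233]
tool_rot: [[0.982, -0.191, -0.0], [-0.191, -0.982, 0.0], [-0.0, -0.0, -1.0]]
ft_force: [-0.4, 0.0, 0.7]
grip_width: 0.0854
gripper_force: 0.0
t 7.77 lin [ -5.45 -15.4   -5.17] roll -3.84 yaw -10.99
```

```bash

python3 -m jog '[{"linear":[0,0,-0.2],"roll":0},{"linear":[0,0,-0.5],"roll":0},{"linear":[0,0,-0.8],"roll":0},{"linear":[0,0,-0.8],"roll":0},{"linear":[0,0,-0.8],"roll":0},{"linear":[0,-0.3,-0.8],"roll":0},{"linear":[-0.2,-0.5,-0.7],"roll":0},{"linear":[-0.3,-0.7,-0.5],"roll":0},{"linear":[-0.3,-0.9,0],"roll":0},{"linear":[-0.3,-0.9,0],"roll":0},{"linear":[-0.3,-0.9,0],"roll":0},{"linear":[-0.3,-0.9,0],"roll":0}]'
python3 -m jog '[{"linear":[-0.3,-0.9,0],"roll":0},{"linear":[-0.3,-0.9,0],"roll":0},{"linear":[-0.3,-0.9,0],"roll":0},{"linear":[-0.3,-0.9,0],"roll":0},{"linear":[-0.3,-0.9,0],"roll":0},{"linear":[-0.3,-0.9,0],"roll":0},{"linear":[-0.3,-0.9,0],"roll":0},{"linear":[-0.3,-0.9,0],"roll":0},{"linear":[-0.3,-0.8,0],"roll":0},{"linear":[-0.3,-0.6,0],"roll":0},{"linear":[-0.2,-0.4,0],"roll":-0.4},{"linear":[0,0,0],"roll":-0.8}]'
python3 -m jog '[{"linear":[0,0,0],"roll":-0.9},{"linear":[0,0,0],"roll":-0.9},{"linear":[0,0,0],"roll":-0.8},{"linear":[0,0,0],"roll":0},{"linear":[0,0,0],"roll":0}]'
python3 - <<'E'
from h import *
snap('w5')
go(.462,.312,.023,8.2)
E
```

```text
time_s: 8.77
position: [0.5301, -0.1195, 0.2281]
tool_rot: [[0.982, -0.191, 0.001], [-0.191, -0.982, -0.0], [0.001, 0.0, -1.0]]
ft_force: [0.9, 0.3, 1.1]
grip_width: 0.0854
gripper_force: 0.0
time_s: 9.77
position: [0.4725, 0.2596, 0.228]
tool_rot: [[0.997, -0.082, 0.0], [-0.082, -0.997, 0.001], [0.0, -0.001, -1.0]]
ft_force: [-1.0, -0.7, -0.8]
grip_width: 0.0855
gripper_force: 0.0
time_s: 10.18
position: [0.4738, 0.2566, 0.2278]
tool_rot: [[0.991, 0.137, 0.001], [0.137, -0.991, 0.0], [0.001, -0.0, -1.0]]
ft_force: [0.3, 1.1, 0.1]
grip_width: 0.0854
gripper_force: 0.0
t 10.23 lin [-0.11 -1.41  5.12] roll -0.07 yaw 7.87
```

View pics/w5.png

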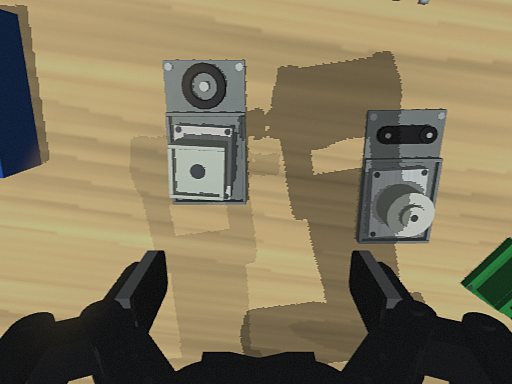

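The wrist view shows the square-recess nest on the ring seat: seat corners (163,60), (243,59), (173,204), (247,203), plate holes (179,129), (231,130), (227,196), and form hole (198,171). The ring nest sits on the link seat: corners (369,109), (446,110), (358,241), (429,243), plate holes (376,174), (426,174), (371,233), and spigot (416,215).

```bash
python3 - <<'E'
from h import *
w=np.load('pics/w5.npz');ct,cs=optics.calibration('top'),optics.calibration('side')
L=np.array([[.108,.044,.006],[.108,-.044,.006],[-.054,.044,.014],[-.054,-.044,.014]])
t=lambda *a:np.array(a)/4+[155,145]
s=lambda *a:np.array(a)/3.4+[195,150]
H=np.array([[.036,.025,.018],[.036,-.025,.018],[-.036,-.025,.018],[-.036,.025,.018]])
for n,u,hu,hi,x,y,tri_ in[('ringseat',[[163,60],[243,59],[173,204],[247,203.]],[[179,129],[231,130],[227,196.]],[0,1,2],.46,.31,(t(97,362),s(90,58),[198,171])),
 ('barseat',[[369,109],[446,110],[358,241],[429,243.]],[[376,174],[426,174],[371,233.]],[0,1,3],.44,.08,(t(428,383),s(104,175),[414,217]))]:
    r=fit([w],[L],[np.array(u)],[x,y,8]);print(n,r.x.round(4),r.fun.round(1))
    r=fit([w],[H[hi]],[np.array(hu)],[x,y,8]);print('plate',r.x.round(4),r.fun.round(1))
    print(tri([(c,np.array(p)) for c,p in zip((ct,cs,w),tri_)]))
E
```

```text
ringseat [0.4662 0.3137 8.3159] [-1.5 -0.7  1.2 -0.4  0.5  0.5 -0.2  1. ]
plate [0.4641 0.3155 5.1098] [ 3.4  0.4 -3.1  1.7 -0.3 -2.5]
(array([0.46271269, 0.31742351, 0.05248239]), np.float64(0.8887891855616772))
barseat [0.4461 0.0829 8.3766] [-0.5  0.2  1.6 -1.5 -0.4  2.1 -0.8 -0.4]
plate [0.4451 0.0869 7.886 ] [ 2.8  0.6 -3.6  0.6  0.8 -1.5]
(array([0.44510115, 0.08453568, 0.05754738]), np.float64(0.8202038578183135))
```

```bash
python3 -c "
from h import *
go(.463,.3165,.0235,7.5)"
```

```text
t 10.23 lin [-0.06 -1.52  5.11] roll 0.07 yaw 7.87
```

```bash

python3 -m jog '[{"linear":[-0.06,-0.3,0],"roll":0.07},{"linear":[0,-0.6,0.2],"roll":0},{"linear":[0,-0.42,0.5],"roll":0},{"linear":[0,-0.2,0.8],"roll":0},{"linear":[0,0,0.9],"roll":0},{"linear":[0,0,0.8],"roll":0},{"linear":[0,0,0.6],"roll":0},{"linear":[0,0,0.5],"roll":0},{"linear":[0,0,0.4],"roll":0},{"linear":[0,0,0.3],"roll":0},{"linear":[0,0,0.1],"roll":0},{"linear":[0,0,0],"roll":0}]'
python3 -m jog '[{"linear":[0,0,0],"roll":0},{"linear":[0,0,0],"roll":0},{"linear":[0,0,0],"roll":0},{"linear":[0,0,0],"roll":0},{"linear":[0,0,0],"roll":0},{"linear":[0,0,0],"roll":0},{"linear":[0,0,0],"roll":0}]' -1 50
python3 -m jog '[{"linear":[0,0,-0.1],"roll":0},{"linear":[0,0,-0.2],"roll":0},{"linear":[0,0,-0.4],"roll":0},{"linear":[0,0,-0.6],"roll":0},{"linear":[0,0,-0.6],"roll":0},{"linear":[0,0,-0.6],"roll":0},{"linear":[0,0,-0.5],"roll":0},{"linear":[0,0,-0.3],"roll":0},{"linear":[0,0,-0.1],"roll":0}]'
python3 -c "
from h import *
go(.515,-.1045,.09,8.3)"
```

```text
time_s: 11.23
position: [0.463, 0.3164, 0.0227]
tool_rot: [[0.991, 0.132, -0.001], [0.132, -0.991, -0.001], [-0.002, 0.0, -1.0]]
ft_force: [-0.2, -0.0, 0.4]
grip_width: 0.0854
gripper_force: 0.0
time_s: 11.82
position: [0.4639, 0.3171, 0.0248]
tool_rot: [[0.991, 0.133, 0.002], [0.133, -0.991, 0.002], [0.003, -0.001, -1.0]]
ft_force: [-1.1, 0.6, 5.8]
grip_width: 0.0556
gripper_force: 53.3
time_s: 12.57
position: [0.4637, 0.3167, 0.162]
tool_rot: [[0.991, 0.133, 0.003], [0.133, -0.991, 0.001], [0.004, -0.001, -1.0]]
ft_force: [0.6, 0.1, -3.9]
grip_width: 0.0555
gripper_force: 53.6
t 12.57 lin [-0.14 10.61  1.79] roll -0.13 yaw 7.66
```

```bash

python3 -m jog '[{"linear":[0,0.3,0],"roll":0},{"linear":[0,0.6,0],"roll":0},{"linear":[0,0.9,0],"roll":0},{"linear":[0,0.9,0],"roll":0},{"linear":[-0.03,0.9,0],"roll":0},{"linear":[-0.03,0.9,0],"roll":0},{"linear":[-0.03,0.9,0],"roll":0},{"linear":[-0.03,0.9,0],"roll":0},{"linear":[-0.03,0.9,0],"roll":0},{"linear":[0,0.9,0],"roll":0},{"linear":[0,0.9,0],"roll":0},{"linear":[0,0.8,0],"roll":0}]'
python3 -m jog '[{"linear":[0,0.6,0.1],"roll":-0.13},{"linear":[0,0.2,0.3],"roll":0},{"linear":[0,0,0.5],"roll":0},{"linear":[0,0,0.5],"roll":0},{"linear":[0,0,0.3],"roll":0},{"linear":[0,0,0.1],"roll":0},{"linear":[0,0,0],"roll":0},{"linear":[0,0,0],"roll":0}]'
python3 - <<'E'
from h import *
snap('w6')
go(.515,-.1045,.0265,8.3)
E
```

```text
time_s: 13.57
position: [0.5086, -0.0753, 0.1584]
tool_rot: [[0.991, 0.132, -0.002], [0.132, -0.991, 0.0], [-0.002, -0.001, -1.0]]
ft_force: [0.3, -0.3, -4.3]
grip_width: 0.0558
gripper_force: 53.7
time_s: 14.23
position: [0.5139, -0.1047, 0.0875]
tool_rot: [[0.99, 0.144, -0.0], [0.144, -0.99, -0.0], [-0.0, 0.0, -1.0]]
ft_force: [0.3, 0.4, -3.3]
grip_width: 0.0554
gripper_force: 53.7
t 14.28 lin [ 0.02 -0.    1.54] roll 0.0 yaw 8.3
```

View pics/w6.png

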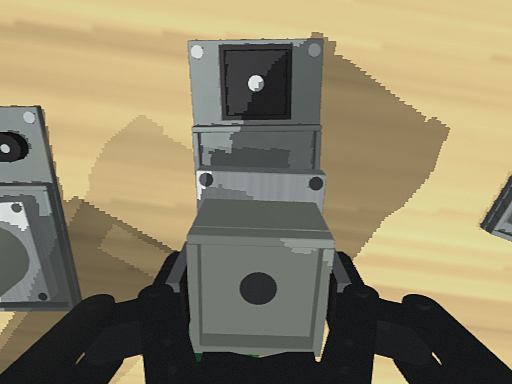

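The square-recess nest hangs over the seat with the square sample. The tab corners are (188,40) and (324,40), the lip corners (192,126) and (321,126), and the held plate's holes (205,180) and (316,184).

```bash
python3 - <<'E'
from h import *
w=np.load('pics/w6.npz');L=np.array([[.108,.044,.006],[.108,-.044,.006],[.054,.044,.014],[.054,-.044,.014]])
r=fit([w],[L],[np.array([[188,40],[324,40],[192,126],[321,126.]])],[.56,-.13,8]);print(r.x,r.fun.round(1))
H=np.array([[.036,.025,.081],[.036,-.025,.081]]);r=fit([w],[H],[np.array([[205,180],[316,184.]])],[.51,-.1,8]);print('held',r.x,r.fun)
E
```

```text
[ 0.51492153 -0.10382178  8.36165677] [-0.3 -0.1  0.6 -0.3 -1.1  0.4  0.8  0.3]
held [ 0.51432655 -0.10497663  6.17681364] [ 4.54665779 -0.05174359 -4.56039262 -0.42728439]
```

```bash

python3 -m jog '[{"linear":[0.02,0,0.15],"roll":-0.1},{"linear":[0,0,0.3],"roll":0},{"linear":[0,0,0.3],"roll":0},{"linear":[0,0,0.3],"roll":0},{"linear":[0,0,0.2],"roll":0},{"linear":[0,0,0.15],"roll":0},{"linear":[0,0,0.1],"roll":0},{"linear":[0,0,0.03],"roll":0},{"linear":[0,0,0.02],"roll":0},{"linear":[0,0,0],"roll":0},{"linear":[0,0,0],"roll":0}]'
```

```text
time_s: 15.2
position: [0.515, -0.1044, 0.0257]
tool_rot: [[0.988, 0.153, 0.001], [0.153, -0.988, -0.0], [0.001, 0.0, -1.0]]
ft_force: [0.4, -0.1, -3.6]
grip_width: 0.056
gripper_force: 53.8
```

```bash

python3 -m jog '[{"linear":[0,0,0.02],"roll":0},{"linear":[0,0,0.02],"roll":0},{"linear":[0,0,0],"roll":0},{"linear":[0,0,0],"roll":0}]'
```

```text
time_s: 15.53
position: [0.515, -0.1045, 0.0248]
tool_rot: [[0.988, 0.153, 0.001], [0.153, -0.988, -0.001], [0.001, 0.001, -1.0]]
ft_force: [-3.3, -0.8, 7.0]
grip_width: 0.0556
gripper_force: 54.6
```

```bash

python3 -m jog '[{"linear":[0,0,0],"roll":0},{"linear":[0,0,0],"roll":0},{"linear":[0,0,0],"roll":0},{"linear":[0,0,0],"roll":0},{"linear":[0,0,0],"roll":0},{"linear":[0,0,0],"roll":0}]' 1
python3 -m jog '[{"linear":[0,0,-0.2],"roll":0},{"linear":[0,0,-0.5],"roll":0},{"linear":[0,0,-0.8],"roll":0},{"linear":[0,0,-0.8],"roll":0},{"linear":[0,-0.3,-0.6],"roll":0},{"linear":[-0.1,-0.6,-0.3],"roll":0},{"linear":[-0.2,-0.9,0],"roll":0},{"linear":[-0.2,-0.9,0],"roll":0},{"linear":[-0.2,-0.9,0],"roll":0},{"linear":[-0.2,-0.8,0],"roll":0},{"linear":[-0.1,-0.5,0],"roll":0},{"linear":[0,0,0],"roll":0}]'
python3 - <<'E'
from h import *
snap('w7')
go(.445,.0845,.0235,8.3)
E
```

```text
time_s: 16.03
position: [0.5148, -0.1043, 0.0237]
tool_rot: [[0.988, 0.153, 0.0], [0.153, -0.988, 0.0], [0.0, 0.0, -1.0]]
ft_force: [0.6, 0.7, -0.1]
grip_width: 0.0855
gripper_force: 0.0
time_s: 17.03
position: [0.4434, 0.0861, 0.1524]
tool_rot: [[0.988, 0.157, -0.0], [0.157, -0.988, 0.001], [-0.0, -0.001, -1.0]]
ft_force: [1.0, 0.4, -0.3]
grip_width: 0.0852
gripper_force: 0.0
t 17.08 lin [0.01 0.   3.22] roll 0.14 yaw 8.98
```

View pics/w7.png

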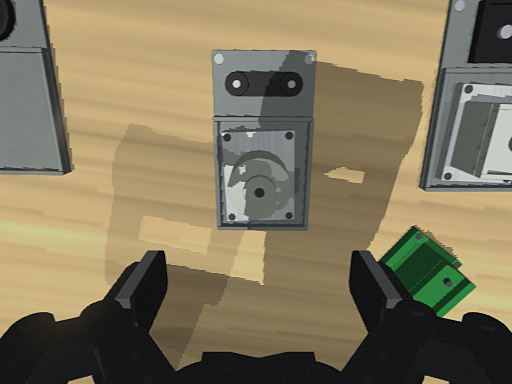

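The ring nest lies under the gripper with plate holes at (227,137), (289,135), (231,217) and (289,215), turned about 2° relative to its tray. The cap nest is seated at right. I go down and grip.

```bash

python3 -m jog '[{"linear":[0,0,0.3],"roll":0},{"linear":[0,0,0.6],"roll":0},{"linear":[0,0,0.6],"roll":0},{"linear":[0,0,0.5],"roll":0},{"linear":[0,0,0.4],"roll":0},{"linear":[0,0,0.4],"roll":0},{"linear":[0,0,0.3],"roll":0},{"linear":[0,0,0.1],"roll":0},{"linear":[0,0,0],"roll":0},{"linear":[0,0,0],"roll":0}]'
python3 -m jog '[{"linear":[0,0,0],"roll":0},{"linear":[0,0,0],"roll":0},{"linear":[0,0,0],"roll":0},{"linear":[0,0,0],"roll":0},{"linear":[0,0,0],"roll":0},{"linear":[0,0,0],"roll":0},{"linear":[0,0,0],"roll":0}]' -1 60
python3 -m jog '[{"linear":[0,0,-0.1],"roll":0},{"linear":[0,0,-0.2],"roll":0},{"linear":[0,0,-0.4],"roll":0},{"linear":[0,0,-0.4],"roll":0},{"linear":[0,0,-0.4],"roll":0},{"linear":[0,0,-0.4],"roll":0},{"linear":[0,0,-0.4],"roll":0},{"linear":[0,0,-0.2],"roll":0}]'
python3 -c "
from h import *
go(.465,.3125,.09,7)"
```

```text
time_s: 17.92
position: [0.4458, 0.0827, 0.0242]
tool_rot: [[0.988, 0.153, 0.001], [0.153, -0.988, -0.0], [0.001, 0.0, -1.0]]
ft_force: [1.3, -0.3, 0.6]
grip_width: 0.0856
gripper_force: 0.0
time_s: 18.5
position: [0.4455, 0.0834, 0.0247]
tool_rot: [[0.988, 0.153, 0.002], [0.153, -0.988, 0.0], [0.002, 0.0, -1.0]]
ft_force: [-2.8, 0.7, 10.6]
grip_width: 0.0504
gripper_force: 61.1
time_s: 19.17
position: [0.4456, 0.0832, 0.1258]
tool_rot: [[0.988, 0.153, 0.003], [0.153, -0.988, -0.0], [0.002, 0.001, -1.0]]
ft_force: [1.0, -0.0, -3.3]
grip_width: 0.0503
gripper_force: 62.9
t 19.17 lin [ 1.36 -5.59  0.89] roll 0.36 yaw 8.82
```

```bash

python3 -m jog '[{"linear":[0.05,-0.3,0],"roll":0},{"linear":[0.15,-0.5,0],"roll":0},{"linear":[0.2,-0.7,0],"roll":0},{"linear":[0.2,-0.8,0],"roll":0},{"linear":[0.2,-0.8,0],"roll":0},{"linear":[0.2,-0.8,0],"roll":0},{"linear":[0.2,-0.7,0],"roll":0},{"linear":[0.1,-0.5,0.1],"roll":0},{"linear":[0.06,-0.3,0.2],"roll":0.1},{"linear":[0,-0.15,0.3],"roll":0.2},{"linear":[0,-0.04,0.2],"roll":0.1},{"linear":[0,0,0.1],"roll":0}]'
python3 -m jog '[{"linear":[0,0,0],"roll":0},{"linear":[0,0,0],"roll":0}]'
python3 - <<'E'
from h import *
snap('w8')
go(.465,.3125,.026,7)
E
```

```text
time_s: 20.17
position: [0.464, 0.3124, 0.0864]
tool_rot: [[0.993, 0.119, -0.002], [0.119, -0.993, -0.001], [-0.003, 0.001, -1.0]]
ft_force: [-0.7, 0.0, -3.0]
grip_width: 0.0505
gripper_force: 63.1
time_s: 20.33
position: [0.465, 0.312, 0.0879]
tool_rot: [[0.993, 0.118, -0.0], [0.118, -0.993, -0.0], [-0.0, 0.0, -1.0]]
ft_force: [0.2, 0.5, -2.4]
grip_width: 0.05
gripper_force: 63.1
t 20.38 lin [-0.   -0.01  1.56] roll -0.04 yaw 6.78
```

View pics/w8.png

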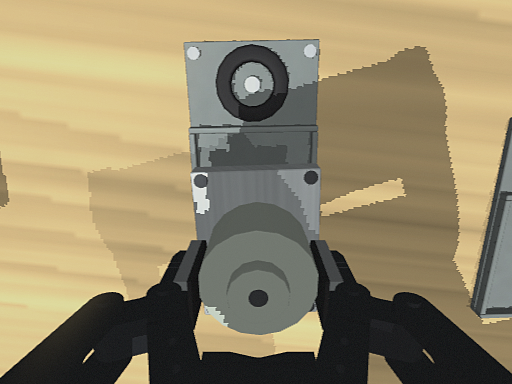

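The ring nest hangs over the ring seat, parallel to it. The tab corners are (184,42) and (320,39), the lip corners (190,128) and (318,126), and the held plate's far corners (191,169) and (320,166).

```bash
python3 - <<'E'
from h import *
w=np.load('pics/w8.npz');L=np.array([[.108,.044,.006],[.108,-.044,.006],[.054,.044,.014],[.054,-.044,.014]])
r=fit([w],[L],[np.array([[184,42],[320,39],[190,128],[318,126.]])],[.46,.31,8]);print(r.x,r.fun.round(1))
H=np.array([[.042,.032,.081],[.042,-.032,.081]]);r=fit([w],[H],[np.array([[191,169],[320,166.]])],[.46,.31,8]);print('held',r.x,r.fun)
E
```

```text
[0.46556032 0.31350971 7.86098139] [-0.1  0.1  0.4  0.2 -1.4  0.2  1.2 -0.3]
held [0.46645993 0.31200599 8.15832376] [-1.51919199  0.14359873  1.51333369  0.05986509]
```

Centred within 1.5 mm, so I lower.

```bash

python3 -m jog '[{"linear":[0,-0.03,0.15],"roll":0},{"linear":[0,0,0.3],"roll":0},{"linear":[0,0,0.3],"roll":0},{"linear":[0,0,0.3],"roll":0},{"linear":[0,0,0.2],"roll":0},{"linear":[0,0,0.15],"roll":0},{"linear":[0,0,0.1],"roll":0},{"linear":[0,0,0.05],"roll":0},{"linear":[0,0,0.02],"roll":0},{"linear":[0,0,0],"roll":0},{"linear":[0,0,0],"roll":0}]'
```

```text
time_s: 21.3
position: [0.4649, 0.3138, 0.0253]
tool_rot: [[0.993, 0.119, 0.001], [0.119, -0.993, 0.0], [0.001, -0.0, -1.0]]
ft_force: [0.1, -1.4, -2.8]
grip_width: 0.0505
gripper_force: 63.1
```

```bash

python3 -m jog '[{"linear":[0,0,0.02],"roll":0},{"linear":[0,0,0.01],"roll":0},{"linear":[0,0,0],"roll":0},{"linear":[0,0,0],"roll":0}]'
python3 -m jog '[{"linear":[0,0,0],"roll":0},{"linear":[0,0,0],"roll":0},{"linear":[0,0,0],"roll":0},{"linear":[0,0,0],"roll":0},{"linear":[0,0,0],"roll":0},{"linear":[0,0,0],"roll":0}]' 1
python3 -m jog '[{"linear":[0,0,-0.2],"roll":0},{"linear":[0,0,-0.5],"roll":0},{"linear":[0,0,-0.8],"roll":0},{"linear":[0,0,-0.8],"roll":0},{"linear":[0,0,-0.6],"roll":0},{"linear":[0,0,-0.3],"roll":0}]'
python3 - <<'E'
from h import *
cv2.imwrite('pics/t9.png',cv2.cvtColor(optics.get_image('top'),cv2.COLOR_RGB2BGR))
go(.5588,-.3345,.15,-11)
E
```

```text
time_s: 21.63
position: [0.465, 0.3139, 0.0248]
tool_rot: [[0.993, 0.119, 0.001], [0.119, -0.993, 0.0], [0.001, -0.0, -1.0]]
ft_force: [-2.5, -0.3, 5.4]
grip_width: 0.0503
gripper_force: 64.2
time_s: 22.13
position: [0.4647, 0.3137, 0.0237]
tool_rot: [[0.993, 0.118, -0.0], [0.118, -0.993, -0.0], [-0.0, -0.0, -1.0]]
ft_force: [0.8, -0.0, 0.6]
grip_width: 0.0858
gripper_force: 0.0
time_s: 22.63
position: [0.4655, 0.3142, 0.1558]
tool_rot: [[0.993, 0.119, 0.005], [0.119, -0.993, 0.002], [0.005, -0.001, -1.0]]
ft_force: [0.3, -0.1, 0.0]
grip_width: 0.0853
gripper_force: 0.0
t 22.68 lin [ 0.38 16.38  0.14] roll 3.56 yaw 6.81
```

```bash

python3 -m jog '[{"linear":[0.03,0.4,0],"roll":0},{"linear":[0.03,0.7,0],"roll":0},{"linear":[0.03,0.9,0],"roll":0},{"linear":[0.03,0.9,0],"roll":0},{"linear":[0.03,0.9,0],"roll":0},{"linear":[0.03,0.9,0],"roll":0},{"linear":[0.03,0.9,0],"roll":0},{"linear":[0.03,0.9,0],"roll":0},{"linear":[0.03,0.9,0],"roll":0},{"linear":[0.03,0.9,0],"roll":0},{"linear":[0.03,0.9,0],"roll":0},{"linear":[0.03,0.9,0],"roll":0}]'
python3 -m jog '[{"linear":[0,0.9,0],"roll":0},{"linear":[0,0.9,0],"roll":0},{"linear":[0,0.9,0],"roll":0},{"linear":[0,0.9,0],"roll":0},{"linear":[0,0.9,0],"roll":0},{"linear":[0,0.8,0],"roll":0},{"linear":[0,0.6,0],"roll":0},{"linear":[0,0.3,0],"roll":0.4},{"linear":[0,0.1,0],"roll":0.8},{"linear":[0,0,0],"roll":0.9},{"linear":[0,0,0],"roll":0.8},{"linear":[0,0,0],"roll":0.6}]'
python3 -m jog '[{"linear":[0,0,0],"roll":0},{"linear":[0,0,0],"roll":0}]'
python3 - <<'E'
from h import *
snap('w9')
go(.5588,-.3345,.0235,-11)
a=cv2.imread('pics/w9.png')[:,56:456];t=cv2.imread('pics/t9.png')[165:275,155:345]
t=cv2.resize(t,(400,232),interpolation=cv2.INTER_CUBIC);t=cv2.copyMakeBorder(t,0,152,0,0,0)
cv2.imwrite('pics/c9.png',cv2.hconcat([a,t]))
E
```

```text
time_s: 23.68
position: [0.5265, -0.0874, 0.1515]
tool_rot: [[0.993, 0.118, -0.001], [0.118, -0.993, 0.0], [-0.001, -0.0, -1.0]]
ft_force: [0.7, -0.6, 0.4]
grip_width: 0.0857
gripper_force: 0.0
time_s: 24.68
position: [0.5565, -0.3351, 0.1513]
tool_rot: [[0.982, -0.19, -0.001], [-0.19, -0.982, 0.001], [-0.001, -0.001, -1.0]]
ft_force: [-0.3, 0.6, 0.5]
grip_width: 0.0858
gripper_force: 0.0
time_s: 24.85
position: [0.5566, -0.3352, 0.1516]
tool_rot: [[0.983, -0.184, -0.0], [-0.184, -0.983, 0.001], [-0.001, -0.0, -1.0]]
ft_force: [-0.2, 0.2, -0.4]
grip_width: 0.0849
gripper_force: 0.0
t 24.9 lin [ 0.05 -0.03  3.2 ] roll 0.08 yaw -10.61
```

View pics/c9.png

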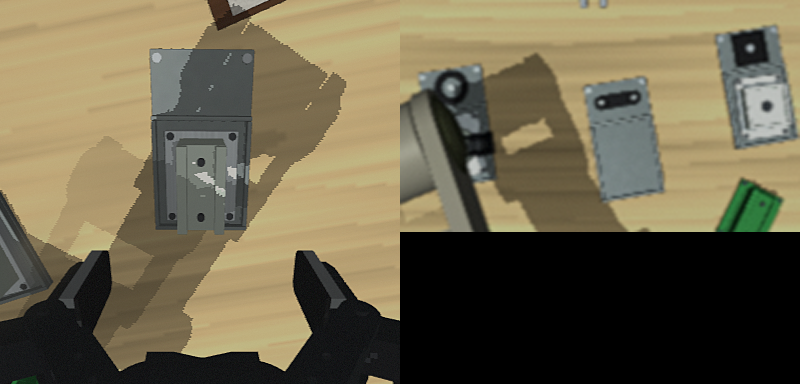

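The bar nest sits centred in the spare seat (holes 201,162 and 201,217). In the top crop the cap nest is in its seat and the link seat is empty. I pick up the bar nest.

```bash

python3 -m jog '[{"linear":[0.05,-0.03,0.3],"roll":0.08},{"linear":[0,0,0.6],"roll":0},{"linear":[0,0,0.6],"roll":0},{"linear":[0,0,0.5],"roll":0},{"linear":[0,0,0.4],"roll":0},{"linear":[0,0,0.4],"roll":0},{"linear":[0,0,0.3],"roll":0},{"linear":[0,0,0.1],"roll":0},{"linear":[0,0,0],"roll":0},{"linear":[0,0,0],"roll":0}]'
python3 -m jog '[{"linear":[0,0,0],"roll":0},{"linear":[0,0,0],"roll":0},{"linear":[0,0,0],"roll":0},{"linear":[0,0,0],"roll":0},{"linear":[0,0,0],"roll":0},{"linear":[0,0,0],"roll":0},{"linear":[0,0,0],"roll":0},{"linear":[0,0,0],"roll":0}]' -1 50
python3 -m jog '[{"linear":[0,0,-0.1],"roll":0},{"linear":[0,0,-0.2],"roll":0},{"linear":[0,0,-0.4],"roll":0},{"linear":[0,0,-0.6],"roll":0},{"linear":[0,0,-0.6],"roll":0},{"linear":[0,0,-0.6],"roll":0},{"linear":[0,0,-0.5],"roll":0},{"linear":[0,0,-0.3],"roll":0},{"linear":[0,0,-0.1],"roll":0}]'
python3 -c "
from h import *
go(.4445,.082,.09,8.3)"
```

```text
time_s: 25.73
position: [0.559, -0.3353, 0.0241]
tool_rot: [[0.981, -0.192, 0.001], [-0.192, -0.981, -0.0], [0.001, 0.0, -1.0]]
ft_force: [-0.5, 0.6, 0.1]
grip_width: 0.0854
gripper_force: 0.0
time_s: 26.4
position: [0.559, -0.3353, 0.0244]
tool_rot: [[0.981, -0.192, 0.001], [-0.192, -0.981, -0.001], [0.001, 0.0, -1.0]]
ft_force: [0.2, -0.3, 5.0]
grip_width: 0.0372
gripper_force: 51.9
time_s: 27.15
position: [0.5592, -0.3355, 0.1623]
tool_rot: [[0.981, -0.192, 0.003], [-0.192, -0.981, -0.002], [0.003, 0.002, -1.0]]
ft_force: [0.2, -0.5, -1.8]
grip_width: 0.0372
gripper_force: 51.0
t 27.15 lin [-4.83 -9.69  1.78] roll -3.88 yaw -11.09
```

```bash

python3 -m jog '[{"linear":[-0.15,-0.3,0],"roll":0},{"linear":[-0.3,-0.6,0],"roll":0},{"linear":[-0.4,-0.8,0],"roll":0},{"linear":[-0.4,-0.8,0],"roll":0},{"linear":[-0.4,-0.8,0],"roll":0},{"linear":[-0.4,-0.8,0],"roll":0},{"linear":[-0.4,-0.8,0],"roll":0},{"linear":[-0.4,-0.8,0],"roll":0},{"linear":[-0.4,-0.8,0],"roll":0},{"linear":[-0.4,-0.8,0],"roll":0},{"linear":[-0.4,-0.8,0],"roll":0},{"linear":[-0.4,-0.8,0],"roll":0}]'
python3 -m jog '[{"linear":[-0.25,-0.5,0],"roll":0},{"linear":[-0.13,-0.29,0],"roll":-0.3},{"linear":[0,0,0],"roll":-0.6},{"linear":[0,0,0],"roll":-0.8},{"linear":[0,0,0.1],"roll":-0.8},{"linear":[0,0,0.3],"roll":-0.7},{"linear":[0,0,0.5],"roll":-0.5},{"linear":[0,0,0.5],"roll":-0.18},{"linear":[0,0,0.3],"roll":0},{"linear":[0,0,0.1],"roll":0},{"linear":[0,0,0],"roll":0},{"linear":[0,0,0],"roll":0}]'
python3 - <<'E'
from h import *
snap('w10')
go(.4445,.082,.026,8.3)
E
```

```text
time_s: 28.15
position: [0.4514, 0.05, 0.1593]
tool_rot: [[0.981, -0.193, -0.001], [-0.193, -0.981, 0.0], [-0.001, 0.0, -1.0]]
ft_force: [0.7, 0.2, -3.0]
grip_width: 0.0377
gripper_force: 51.0
time_s: 29.15
position: [0.4439, 0.0824, 0.088]
tool_rot: [[0.99, 0.144, 0.0], [0.144, -0.99, -0.0], [0.0, 0.0, -1.0]]
ft_force: [0.8, -0.4, -2.3]
grip_width: 0.0374
gripper_force: 51.0
t 29.2 lin [0.01 0.01 1.56] roll 0.0 yaw 8.3
```

View pics/w10.png

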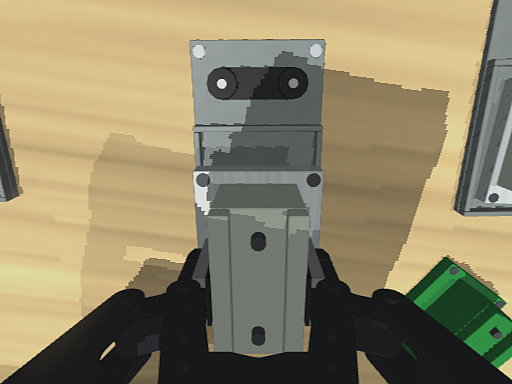

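The bar nest is centred over the link seat: lip corners (193,126) and (323,126), plate corners (194,169) and (323,169). I lower it.

```bash

python3 -m jog '[{"linear":[0,0,0.15],"roll":0},{"linear":[0,0,0.3],"roll":0},{"linear":[0,0,0.3],"roll":0},{"linear":[0,0,0.3],"roll":0},{"linear":[0,0,0.2],"roll":0},{"linear":[0,0,0.15],"roll":0},{"linear":[0,0,0.1],"roll":0},{"linear":[0,0,0.05],"roll":0},{"linear":[0,0,0.02],"roll":0},{"linear":[0,0,0],"roll":0},{"linear":[0,0,0],"roll":0}]'
```

```text
time_s: 30.12
position: [0.444, 0.0824, 0.0252]
tool_rot: [[0.99, 0.145, 0.001], [0.145, -0.99, -0.0], [0.001, 0.0, -1.0]]
ft_force: [0.7, -0.7, -2.6]
grip_width: 0.037
gripper_force: 51.0
```

```bash

python3 -m jog '[{"linear":[0,0,0.02],"roll":0},{"linear":[0,0,0.01],"roll":0},{"linear":[0,0,0],"roll":0},{"linear":[0,0,0],"roll":0}]'
python3 -m jog '[{"linear":[0,0,0],"roll":0},{"linear":[0,0,0],"roll":0},{"linear":[0,0,0],"roll":0},{"linear":[0,0,0],"roll":0},{"linear":[0,0,0],"roll":0},{"linear":[0,0,0],"roll":0},{"linear":[0,0,0],"roll":0}]' 1
python3 -m jog '[{"linear":[0,0,-0.2],"roll":0},{"linear":[0,0,-0.5],"roll":0},{"linear":[0,0,-0.8],"roll":0},{"linear":[0,0,-0.9],"roll":0},{"linear":[0,0,-0.9],"roll":0},{"linear":[0,0,-0.9],"roll":0},{"linear":[0,0,-0.9],"roll":0},{"linear":[0,0,-0.6],"roll":0},{"linear":[0,0,-0.3],"roll":0},{"linear":[0,0,0],"roll":0},{"linear":[0,0,0],"roll":0}]'
python3 - <<'E'
from h import *
snap('w11')
s=optics.get_image('side')[:,:,::-1];a=cv2.imread('pics/w11.png')
cv2.imwrite('pics/fin.png',cv2.hconcat([a[:,40:472][:, :], cv2.resize(s[140:330,180:360],(364,384),interpolation=cv2.INTER_CUBIC)]))
E
```

```text
time_s: 30.45
position: [0.444, 0.0824, 0.0243]
tool_rot: [[0.989, 0.145, 0.001], [0.145, -0.989, -0.0], [0.001, 0.0, -1.0]]
ft_force: [-1.9, 0.6, 5.7]
grip_width: 0.0374
gripper_force: 52.0
time_s: 31.03
position: [0.4438, 0.0824, 0.0237]
tool_rot: [[0.99, 0.144, 0.0], [0.144, -0.99, 0.0], [0.0, -0.0, -1.0]]
ft_force: [0.4, -0.1, -0.3]
grip_width: 0.0855
gripper_force: 0.0
time_s: 31.95
position: [0.4435, 0.0824, 0.2639]
tool_rot: [[0.99, 0.144, 0.001], [0.144, -0.99, -0.0], [0.001, 0.0, -1.0]]
ft_force: [0.4, -0.4, -1.8]
grip_width: 0.0851
gripper_force: 0.0
```

View pics/fin.png

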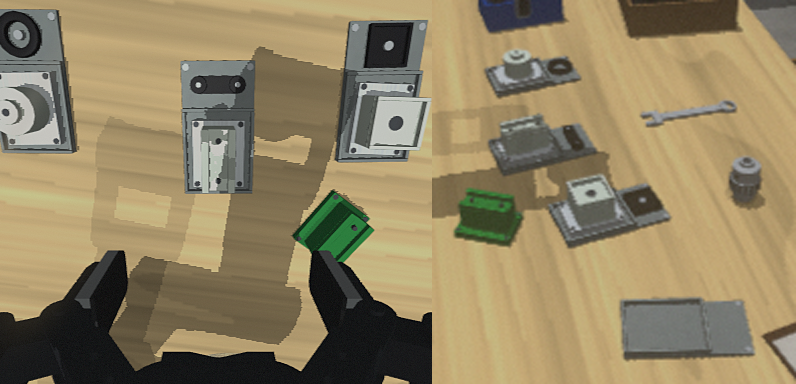

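Left (wrist): the ring nest is at (15,110), the bar nest at (218,160) and the cap nest at (395,122), each flat inside the lips of its matching seat. Right (side): the spare seat at (665,328) is empty, and the bin, chuck and spanner are where they were.

```bash
python3 -c "
from rig import env
print(env.close_job())"
```

```text
the job is handed in; nothing more can be done
None
```

All three nests are on their matching seats, flat inside the lips in the final pictures; the spare seat is empty, nothing else was moved, and the job was handed in at about 32 s.

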